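# Close the tile press on its mould and back it off a quarter turn

## Task

Put the tile press away for the night: crank the red handwheel clockwise until you feel the pressing plate bottom firmly on the white plaster mould, then back the wheel off a quarter turn so that the plaster is not left under load, and let go. Leave the vase, the white beaker and the blue bowl standing where they are.

Things in the scene. Friction and masses are not known exactly. Their poses are not given: they have to be found in the camera images.
- press_base: Grey base plate of the tile press, 200 (x) x 250 (y) x 20 mm, fixed to the table; origin under its centre, on the wheel's axis. Two steel columns at y = +-102 mm carry the bridge.
- bridge: Grey cross-bar of the press, 50 x 250 mm, its top 205 mm above this origin, which lies on the wheel's axis. Fixed, but set 0 to 15 mm higher from one day to the next, so the wheel's reading at the stop is not known beforehand.
- wheel_hub (a point): Top of the hub of the red handwheel, on its upright axis. The wheel lies level above the bridge, 0.22 to 0.25 m above the table: ring 130 mm across at its centre line (145 mm overall), bar 15 mm thick, three spokes. The hub is 34 mm across, its top 4.5 mm above the top of the ring. The wheel stays at its height as it turns.
- crank_grip (a point): Centre (half-way up) of the black upright crank grip standing on the wheel's ring, 65 mm from the wheel's axis: a round bar 24 mm in diameter and 56 mm tall, which spins freely on its pin, so that it can be pinched from above and led round in a circle without turning the hand. Its lower end is 3 mm above the top of the ring.
- wheel (a joint): Turn of the handwheel in rad, growing clockwise as seen from above (closing, the plate goes down), several turns of travel. It takes about 2 to 6 N at the crank grip to keep it turning, and it stays where it is left. One turn (6.28 rad) moves the pressing plate by 30 mm. The stop is a little springy: it yields about 0.01 rad per N at the grip.
- ram_foot (a point): Centre of the underside of the pressing plate, a level square aluminium plate 126 mm wide and 14 mm thick under the bridge. It moves straight up and down, driven only by the wheel.
- mould_top (a point): Centre of the upper face of the white plaster mould, a fixed block 130 x 130 x 50 mm on the base of the press, 70 mm above the table, squarely under the pressing plate. At the start the plate is 42 to 77 mm above it (1.4 to 2.6 turns); the stop is the plate resting on it.
- vase_mid (a point): Centre, half-way up, of a loose sand-coloured oval slab vase, 90 x 50 mm and 140 mm tall, standing on the table beside the press.
- beaker_mid (a point): Centre, half-way up, of a loose white ceramic beaker, 72 mm across and 95 mm tall, standing on the table at the other side of the press.
- bowl_mid (a point): Centre, half-way up, of a loose blue bowl, 120 mm across and 55 mm tall, standing on the table.

How it is judged:
On the way:
1. the pressing plate bears firmly on the mould: at the stop, with more than 25 N between them, for 0.1 s (contact force between ram and mould above 25 N), for 0.1 s.
At the end, for the whole second after the job is handed in: After bottoming, the wheel has been backed off a quarter turn (7.5 mm of plate lift; 4.5 to 10.5 mm, that is 54 to 126 degrees, is accepted), stands still and is released; the vase, beaker and bowl are within 30 mm of where they stood (z of ram_foot in the frame of mould_top between 0.0045 and 0.0105 m and velocity of joint wheel between -0.05 and 0.05 rad/s and distance of each of vase_mid, beaker_mid, bowl_mid from where it was at the start of the episode below 0.03 m); the robot touches nothing.
It fails at once if the vase, the beaker or the bowl is pushed 30 mm or more, or knocked over (distance of any of vase_mid, beaker_mid, bowl_mid from where it was at the start of the episode above 0.03 m).
It also fails if it takes over 72 s, if anything falls off the work surface, if the arm or the gripper's body presses on something with over 40 N, if the wrist force passes 120 N, or if a joint passes its speed limit or range.

## Robot

A 7-joint arm with a two-finger parallel gripper is mounted at the origin on the work surface. World frame = base frame: x ahead of the robot, y to its left, z up, the work surface at z = 0. Lengths are in m, angles in rad, forces in N, time in s.
With the tool pointing down it reaches from about 0.425 to 0.95 m from the base axis. Payload 4.7 kg.
Tool frame: the origin (TCP) lies on the mounting face of the last link; the fingertips stand 182 mm ahead of it and the grasp point (between the pads) lies 164 mm ahead of it; z points along the fingers, y is the direction in which the jaws open and shut (so a half turn about z gives the same grasp; the last joint's range is limited). The gripper opens to 87 mm and grips with 3 to 60 N. Pads are 19 mm wide; open, the fingers measure 117 mm over their backs; the gripper's body (75 mm by 190 mm) begins 51 mm behind the grasp point.
Start: joints at [-0.029, 0.469, -0.049, 1.532, 0.024, 1.141, -0.082], TCP at [0.675, 0, 0.405] pointing down, gripper open.
Joint ranges: [-2.59, 2.59], [-0.33, 1.99], [-1.39, 1.29], [0.1, 2.45], [-1.04, 4.18], [0.21, 1.99], [-2.66, 2.66]. Speed limits (rad/s): [2.57, 2.57, 3.14, 3.14, 3.14, 3.14, 3.14].

## Interface

Orientations are given as a 3x3 rotation matrix whose columns are the frame's x, y, z axes.
In Python, from workcell import readout, get_image, ctrl gives the robot as it stands.
- The arm moves only by the tool apply_moves, never from a script. Its argument "increments" is a list of rows, each a list of 2 entries, a list of its own where there are three numbers: the shift along the tool's x, y, z in m, then the turn about the tool's z in degrees. A call has 1 to 8 rows; each row shifts and turns the commanded pose from where the row before left it, along the tool's axes as they then stand; what a row does not reach is not made up. A row lasts 1/12 s, in which the tool goes at most 41.7 mm and 7.16 degrees, less where a joint would pass 70% of its speed; a pose out of reach is approached as far as the arm can. A call is refused whole if a number of a shift passes 0.0417 or a number of a turn 7.16, either way. A call with a gripper value outside its range is refused whole. "grip" is the closure, from 0 (fully open) to 1 (shut), set as the call begins (left out, the last holds). The fingers move at their own pace and stop on an object; "force" is the grip in N (left out, the last holds). Time passes only in rows, so rows that do not move let the fingers close. It gives the time, the measured TCP pose, the force and the opening at its end, in the units of the state.
- readout.sense(): the state, without advancing time (a new reading comes with each control period).
- get_image(name): name is "scene" or "side" or "wrist"; returns a dict with "image" (384x512x3 uint8, blue, green, red), "fx", "fy", "cx", "cy" (pixels), "rvec" (rotation vector, rad) and "tvec" (3), from world to camera coordinates, as OpenCV has them. Camera axes: x right, y down, z forward; pixel columns grow to the right and rows downward; lengths in m; the calibration is good to about 2 mm. The wrist camera is an equidistant fisheye: a pixel r from the principal point sees the ray r / f radians off the axis. A picture is of the moment at which its call begins. There is no depth.
- ctrl.job_done(): hands the job in, once; it reports no verdict.
The state is a dict: "time_s": time; "joint_pos": joint angles; "dq": joint speeds; "tau": joint torques, N m; "position": TCP position; "orientation": TCP orientation; "contact_force": force on the tool from outside, world axes, zero at the start; "torque": the same for the moment, N m; "opening": opening from 0.0 (shut) to 1.0 (fully open).
Only numpy, scipy, OpenCV 4.12 (cv2) and the standard library are available. Lean on these libraries where they do the work, as an engineer would, in place of code of your own. Each camera call takes 0.05 s, during which the arm holds its last target.

## Working session

There is one attempt and no reset: what is moved stays moved. The work goes in short steps, Python scripts to look and compute and a tool call to move; the robot and the scene stay as the last step left them, time stands still between calls to the robot, and variables do not carry over. Pictures are saved under pics/ and viewed, and the job is handed in when it is done.

Besides the shell and the picture viewer there is one more tool, called as a command line: name --argument value ..., lists and objects as JSON in quotes. apply_moves: Moves the arm, as the interface text tells. Its arguments: {"type":"object","properties":{"increments":{"type":"array","items":{"type":"array"}},"grip":{"type":"number"},"force":{"type":"number"}},"required":["increments"]}

```bash
ls; mkdir -p pics; python3 - <<'E'
from workcell import readout,get_image
import cv2
s=readout.sense();print(s)
for n in("scene","side","wrist"):
    d=get_image(n);cv2.imwrite(f"pics/{n}0.png",d["image"]);print(n,d["fx"],d["cx"],d["cy"],d["rvec"],d["tvec"])
E
```

```text
pics
{'time_s': 0.0, 'joint_pos': array([-0.02889758,  0.46943574, -0.04862943,  1.53372708,  0.02408568,
        1.14101062, -0.08230662]), 'dq': array([-4.45883886e-04, -5.40256438e-04,  1.21526311e-03, -1.80740630e-03,
        3.91524921e-05, -6.40313528e-04,  9.79719356e-04]), 'tau': array([ 8.49551179e-05, -5.07972229e+01, -8.03461717e-02, -2.36155879e+01,
       -6.12773141e-02,  3.78107757e-02,  1.50727069e-04]), 'position': array([6.74739506e-01, 4.06957456e-05, 4.03688994e-01]), 'orientation': array([[-4.81496748e-05,  9.99998008e-01, -1.99519399e-03],
       [ 9.99999998e-01,  4.80562974e-05, -4.68490663e-05],
       [-4.67530913e-05, -1.99519624e-03, -9.99998009e-01]]), 'contact_force': array([ 0.46510721, -0.47507772, -0.32284827]), 'torque': array([ 0.0106704 , -0.03102809,  0.05007482]), 'opening': 0.9994623471784321}
scene 380.5027594079233 254.53546063910716 193.16817703301354 [ 0.82561482  2.4047329  -1.25726229] [0.43473629 0.00433157 1.55488218]
side 406.18357494193697 258.45818111147315 198.6398136586737 [ 1.46629981 -2.3718157   0.64167388] [0.17692448 0.4928077  1.14499994]
wrist 297.3186396354542 256.6243703839162 192.686097794802 [-2.88182533e+00 -5.54180719e-04  2.40303307e-03] [-0.67494458 -0.03080221  0.39086041]
```

View pics/scene0.png

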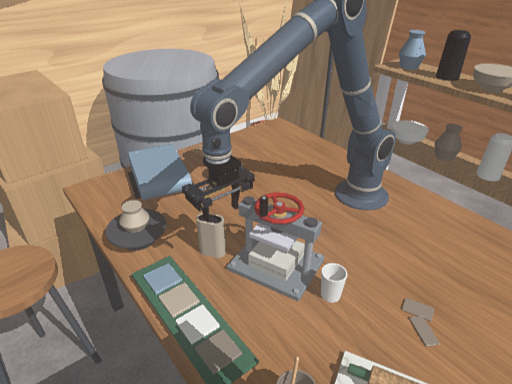

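View pics/side0.png

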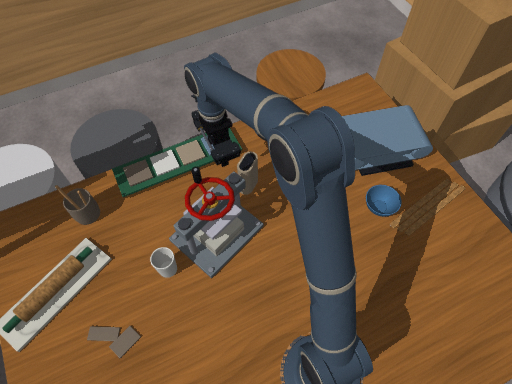

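View pics/wrist0.png

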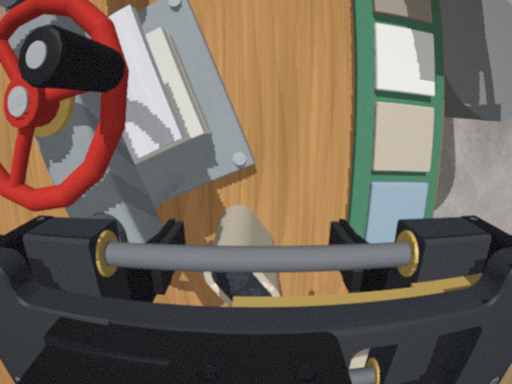

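The wheel shows at about (280,208) in scene, (209,200) in side, and upper left in wrist. The grip is at about (264,206), (197,176) and (70,58) respectively. Next I'll enlarge the crops and mask by colour.

```bash
python3 - <<'E'
import cv2,numpy as np
a=cv2.imread("pics/scene0.png")[170:310,180:360];b=cv2.imread("pics/side0.png")[140:290,140:290]
cv2.imwrite("pics/a.png",cv2.resize(a,None,fx=4,fy=4,interpolation=2));cv2.imwrite("pics/b.png",cv2.resize(b,None,fx=4,fy=4,interpolation=2))
for n in("scene","side","wrist"):
    h=cv2.imread(f"pics/{n}0.png").astype(int)
    m=((h[...,2]>110)&(h[...,1]<60)&(h[...,0]<60)).astype(np.uint8)
    k,l,st,c=cv2.connectedComponentsWithStats(m);i=1+st[1:,4].argmax();print(n,st[i])
    cs,_=cv2.findContours((l==i).astype(np.uint8),0,cv2.CHAIN_APPROX_NONE)
    print(cv2.fitEllipse(cv2.convexHull(max(cs,key=len))))
E
```

```text
scene [290 197   9   7  14]
((294.01007080078125, 199.96435546875), (2.271307945251465, 10.264050483703613), 124.15611267089844)
side [185 177  48  44 667]
((208.41505432128906, 198.38059997558594), (42.932884216308594, 48.649898529052734), 75.25023651123047)
wrist [   0   39  124  172 5255]
((49.44190979003906, 107.69442749023438), (144.48899841308594, 206.9401397705078), 10.744431495666504)
```

View pics/a.png

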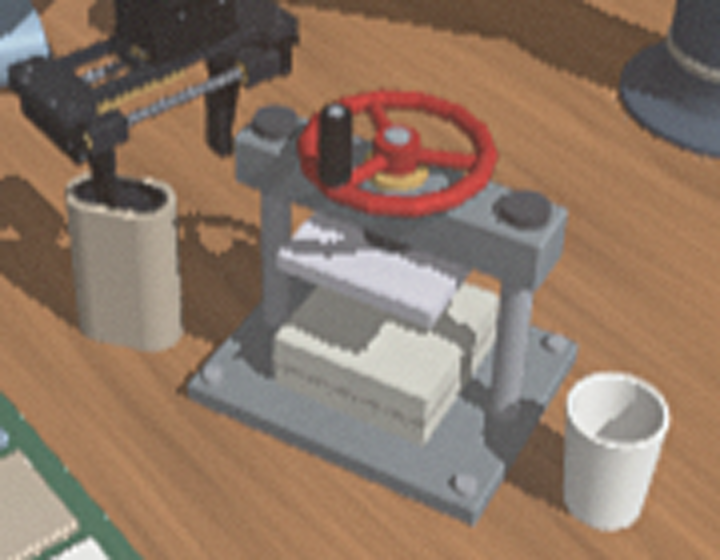

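View pics/b.png

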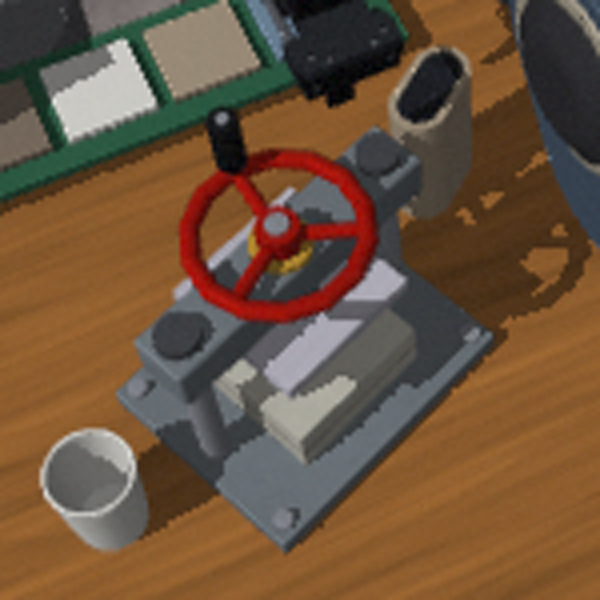

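Hub top: scene (279.8,204.0), side (209.5,195.5), wrist (18,102). Grip top: scene (263.8,196.8), side (195.3,169.3), wrist (41,54). The vase is at about (212,235) in scene and the beaker at about (334,282).

```bash
cat > h.py <<'E'
import cv2,numpy as np
from scipy.optimize import least_squares
from workcell import get_image,readout
def cam(n,d=None):
    d=d or get_image(n); d=dict(d); d["n"]=n; return d
def ray(d,p):
    K=np.array([[d["fx"],0,d["cx"]],[0,d["fy"],d["cy"]],[0,0,1.]])
    R=cv2.Rodrigues(np.array(d["rvec"],float))[0]
    if d["n"]=="wrist":
        v=(np.array(p,float)-[d["cx"],d["cy"]])/[d["fx"],d["fy"]];t=np.linalg.norm(v)
        r=np.array([*(v/t*np.sin(t)),np.cos(t)])
    else: r=np.array([(p[0]-d["cx"])/d["fx"],(p[1]-d["cy"])/d["fy"],1.]);r/=np.linalg.norm(r)
    return -R.T@np.array(d["tvec"]),R.T@r
def onplane(d,p,z):
    c,r=ray(d,p);return c+r*(z-c[2])/r[2]
def tri(l):
    A=np.zeros((3,3));b=np.zeros(3);rs=[ray(*q) for q in l]
    for c,r in rs:
        M=np.eye(3)-np.outer(r,r);A+=M;b+=M@c
    X=np.linalg.solve(A,b);return X,[round(1000*np.linalg.norm(np.cross(X-c,r)),1) for c,r in rs]
E
python3 - <<'E'
from h import *
S,D,W=cam("scene"),cam("side"),cam("wrist")
P=dict(hub=((279.75,204),(209.5,195.5),(18,102)),gtop=((263.75,196.75),(195.25,169.25),(41,54)))
for k,(a,b,c) in P.items():
    print(k,tri([(S,a),(D,b)]),tri([(S,a),(D,b),(W,c)]))
print("gbot",tri([(S,(263.75,215.5)),(D,(197.75,182))]))
# base plate corners z=.02 in scene, side
f=lambda x,y:(x/4+180,y/4+170)
g=lambda x,y:(x/4+140,y/4+140)
for p in [(190,385),(475,515),(575,345)]: print("S",onplane(S,f(*p),.02))
for p in [(118,392),(288,545),(492,335)]: print("D",onplane(D,g(*p),.02))
print("vase top",onplane(S,f(121,190),.14),onplane(D,g(431,84),.14))
print("beaker top",onplane(S,f(618,405),.095),onplane(D,g(90,470),.095))
E
```

```text
hub (array([0.53248197, 0.08848697, 0.24371515]), [np.float64(2.4), np.float64(2.4)]) (array([0.53264255, 0.08882161, 0.24376506]), [np.float64(2.2), np.float64(2.6), np.float64(0.5)])
gtop (array([0.59685967, 0.09656061, 0.30016992]), [np.float64(0.2), np.float64(0.2)]) (array([0.59825068, 0.09706467, 0.29904977]), [np.float64(1.8), np.float64(0.9), np.float64(2.2)])
gbot (array([0.5962932 , 0.09808724, 0.23686275]), [np.float64(0.2), np.float64(0.2)])
S [0.67129519 0.015566   0.02      ]
S [0.58303578 0.24590632 0.02      ]
S [0.40013667 0.16983402 0.02      ]
D [0.57693999 0.23728782 0.02      ]
D [0.39342179 0.16384589 0.02      ]
D [ 0.48595923 -0.06160225  0.02      ]
vase top [ 0.6571378  -0.09265561  0.14      ] [ 0.66230484 -0.0933342   0.14      ]
beaker top [0.48311696 0.27919517 0.095     ] [0.48621863 0.27758843 0.095     ]
```

```bash
python3 - <<'E'
from h import *
S,D=cam("scene"),cam("side")
f=lambda x,y:(x/4+180,y/4+170)
yaw=np.radians(20.9);R=np.array([[np.cos(yaw),-np.sin(yaw)],[np.sin(yaw),np.cos(yaw)]])
hub=np.array([.533,.0895])
def proj(d,X): return cv2.projectPoints(np.array([X],float),d["rvec"],d["tvec"],np.array([[d["fx"],0,d["cx"]],[0,d["fy"],d["cy"]],[0,0,1.]]),None)[0].ravel()
for sx,sy in((1,1),(1,-1)):
    h=hub+R@np.array([sx*.065,sy*.065]); p=proj(S,[*h,.07]);print("mould",(p-[180,170])*4)
    h=hub+R@np.array([sx*.063,sy*.063])
    for z in(.11,.12,.13,.14,.15):print(z,(proj(S,[*h,z])-[180,170])*4)
E
python3 - <<'E'
import cv2
a=cv2.imread("pics/scene0.png")[215:285,240:320]
cv2.imwrite("pics/c.png",cv2.resize(a,None,fx=8,fy=8,interpolation=2))
E
```

```text
mould [423.75430564 398.86788232]
0.11 [425.31902233 356.67617661]
0.12 [426.0229644  346.55870339]
0.13 [426.7343239  336.33462241]
0.14 [427.4532187  326.00223974]
0.15 [428.17976915 315.55982541]
mould [272.90621697 334.25866567]
0.11 [276.20407953 294.80380554]
0.12 [276.13015401 284.85038791]
0.13 [276.05548615 274.79702059]
0.14 [275.98006471 264.64219049]
0.15 [275.90387823 254.38435382]
```

View pics/c.png

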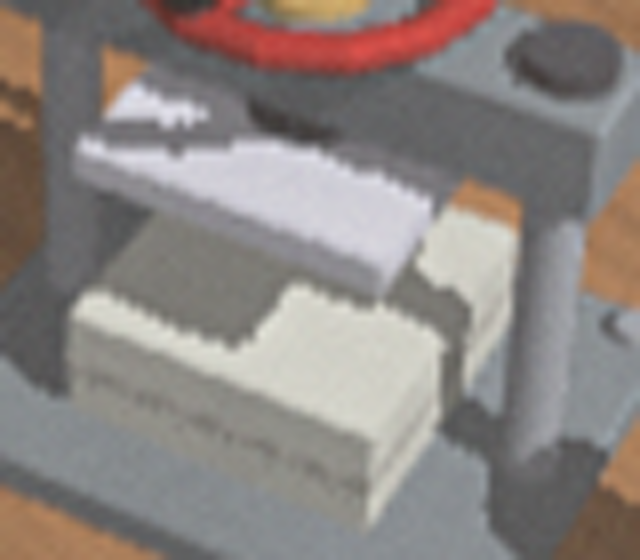

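Plate underside is at about z=0.139 (scene pixel (287.8,251.9)), so the gap is about 69 mm, or 2.3 turns. The mould corner agrees with the model. First move: up, then over the grip at (0.597, 0.097).

apply_moves --increments '[[[0,0,-0.032],0],[[0,0,-0.032],0],[[0,0,-0.032],0],[[0.032,-0.026,0],0],[[0.032,-0.026,0],0],[[0.033,-0.0257,0],0],[[0,0,0],0],[[0,0,0],0]]' --grip 0 --force 40

```text
time_s: 1.07
position: [0.5959, 0.0999, 0.5015]
orientation: [[-0.006, 1.0, 0.001], [1.0, 0.006, 0.001], [0.001, 0.001, -1.0]]
contact_force: [1.0, -1.5, -0.2]
opening: 0.999
```

```bash
python3 - <<'E'
from h import *
s=readout.sense();print(s["position"],s["orientation"].round(3))
W=cam("wrist");cv2.imwrite("pics/w1.png",W["image"]);print(onplane(W,(256,193),.3))
S=cam("scene");cv2.imwrite("pics/s1.png",cv2.resize(S["image"][150:300,180:360],None,fx=4,fy=4))
E
```

```text
[0.59587244 0.09987582 0.50154866] [[-0.006  1.     0.001]
 [ 1.     0.006  0.001]
 [ 0.001  0.001 -1.   ]]
[0.5963694  0.12213909 0.3       ]
```

View pics/w1.png

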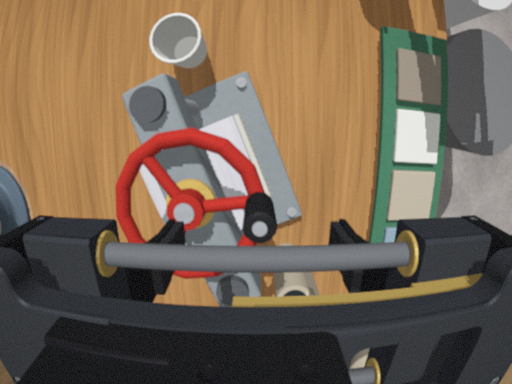

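View pics/s1.png

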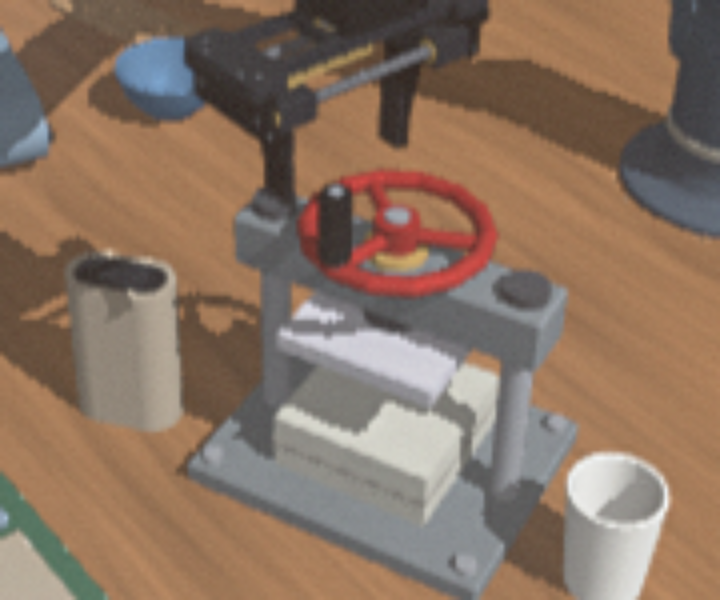

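Wrist view: grip top at (261,229), hub top at (184,211). I'll check both against their planes.

```bash
python3 - <<'E'
from h import *
W=cam("wrist")
print(onplane(W,(260.5,229),.298),onplane(W,(184,212),.2435))
print(readout.sense()["position"])
E
```

```text
[0.60116855 0.09309554 0.298     ] [0.53602302 0.08634743 0.2435    ]
[0.59793377 0.09562161 0.50074093]
```

apply_moves --increments '[[[0,0,0.022],0],[[0,0,0.022],0],[[0,0,0.021],0],[[0,0,0],0],[[0,0,0],0],[[0,0,0],0]]' --grip 0

```text
time_s: 1.72
position: [0.5983, 0.0961, 0.4368]
orientation: [[0.002, 1.0, 0.002], [1.0, -0.002, 0.0], [0.0, 0.002, -1.0]]
contact_force: [-0.3, -0.3, 0.3]
opening: 0.999
```

```bash
python3 - <<'E'
from h import *
s=readout.sense();print(s["position"],s["orientation"].round(4),s["contact_force"])
W=cam("wrist");cv2.imwrite("pics/w2.png",W["image"])
S=cam("scene");cv2.imwrite("pics/s2.png",cv2.resize(S["image"][150:300,180:360],None,fx=4,fy=4))
E
```

```text
[0.5982761  0.0961478  0.43681781] [[ 1.6e-03  1.0e+00  1.7e-03]
 [ 1.0e+00 -1.6e-03  2.0e-04]
 [ 2.0e-04  1.7e-03 -1.0e+00]] [-0.32210366 -0.28391341  0.25551937]
```

View pics/w2.png

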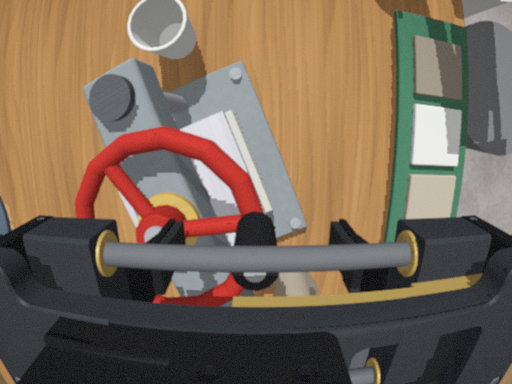

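View pics/s2.png

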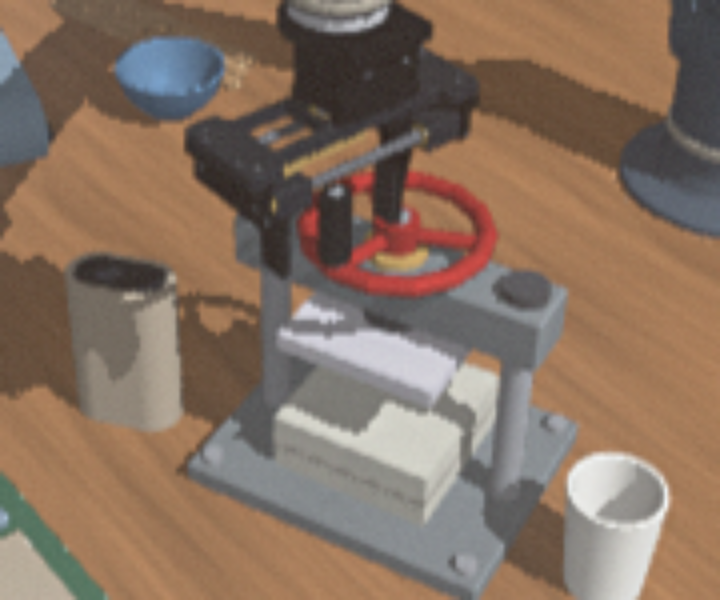

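The grip is between the open fingers, centred at about (256,250) in wrist. Closing now.

apply_moves --increments '[[[0,0,0],0],[[0,0,0],0],[[0,0,0],0],[[0,0,0],0],[[0,0,0],0],[[0,0,0],0],[[0,0,0],0],[[0,0,0],0]]' --grip 1 --force 40

```text
time_s: 2.48
position: [0.5974, 0.0969, 0.4357]
orientation: [[-0.0, 1.0, 0.0], [1.0, 0.0, 0.0], [0.0, 0.0, -1.0]]
contact_force: [0.3, 0.7, -0.4]
opening: 0.481
```

```bash
python3 - <<'E'
from h import *
s=readout.sense();print(s["position"],s["contact_force"],s["opening"])
W=cam("wrist");cv2.imwrite("pics/w3.png",W["image"])
E
```

```text
[0.59739086 0.09692043 0.43573192] [ 0.34529496  0.74939362 -0.42739769] 0.48078569842144103
```

View pics/w3.png

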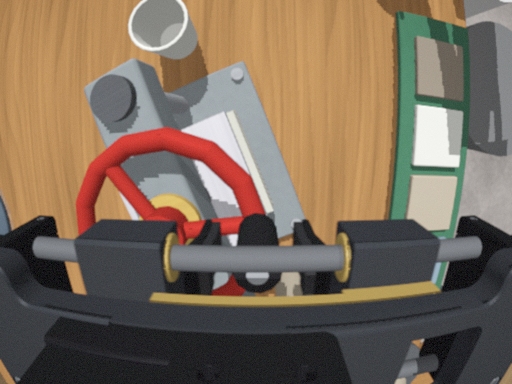

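Opening is 0.48 (about 42 mm), so it's still closing on the 24 mm grip.

apply_moves --increments '[[[0,0,0],0],[[0,0,0],0],[[0,0,0],0],[[0,0,0],0],[[0,0,0],0],[[0,0,0],0]]'

```text
time_s: 3.03
position: [0.5975, 0.0969, 0.4357]
orientation: [[0.0, 1.0, 0.0], [1.0, -0.0, 0.0], [0.0, 0.0, -1.0]]
contact_force: [1.2, 0.1, -0.4]
opening: 0.266
```

```bash
python3 - <<'E'
from h import *
s=readout.sense();print(s["position"],s["contact_force"],s["opening"])
# circle table, clockwise, start phase t0, 10deg steps: tool (dx_tool=dy_world, dy_tool=dx_world)
c=np.array([.533,.0885]);g=s["position"][:2]-c;t0=np.degrees(np.arctan2(g[1],g[0]));print(t0,np.hypot(*g))
t=np.radians(8-10*np.arange(37));p=.065*np.c_[np.cos(t),np.sin(t)];d=np.diff(p,axis=0)
for i in range(36): print(8-10*i,[round(float(d[i,1]),4),round(float(d[i,0]),4),0])
E
```

```text
[0.59749145 0.09689178 0.43574766] [ 1.24282041  0.13352978 -0.43904098] 0.2658043349067411
7.413809319394383 0.0650351372919973
8 [-0.0113, 0.0006, 0]
-2 [-0.0112, -0.0014, 0]
-12 [-0.0108, -0.0033, 0]
-22 [-0.0101, -0.0051, 0]
-32 [-0.009, -0.0068, 0]
-42 [-0.0077, -0.0083, 0]
-52 [-0.0062, -0.0095, 0]
-62 [-0.0044, -0.0104, 0]
-72 [-0.0025, -0.011, 0]
-82 [-0.0006, -0.0113, 0]
-92 [0.0014, -0.0112, 0]
-102 [0.0033, -0.0108, 0]
-112 [0.0051, -0.0101, 0]
-122 [0.0068, -0.009, 0]
-132 [0.0083, -0.0077, 0]
-142 [0.0095, -0.0062, 0]
-152 [0.0104, -0.0044, 0]
-162 [0.011, -0.0025, 0]
-172 [0.0113, -0.0006, 0]
-182 [0.0112, 0.0014, 0]
-192 [0.0108, 0.0033, 0]
-202 [0.0101, 0.0051, 0]
-212 [0.009, 0.0068, 0]
-222 [0.0077, 0.0083, 0]
-232 [0.0062, 0.0095, 0]
-242 [0.0044, 0.0104, 0]
-252 [0.0025, 0.011, 0]
-262 [0.0006, 0.0113, 0]
-272 [-0.0014, 0.0112, 0]
-282 [-0.0033, 0.0108, 0]
-292 [-0.0051, 0.0101, 0]
-302 [-0.0068, 0.009, 0]
-312 [-0.0083, 0.0077, 0]
-322 [-0.0095, 0.0062, 0]
-332 [-0.0104, 0.0044, 0]
-342 [-0.011, 0.0025, 0]
```

Gripped: opening is 0.266 (about 23 mm). Starting to crank; the first 80° is to check direction and force.

apply_moves --increments '[[[-0.0113,0.0006,0],0],[[-0.0112,-0.0014,0],0],[[-0.0108,-0.0033,0],0],[[-0.0101,-0.0051,0],0],[[-0.009,-0.0068,0],0],[[-0.0077,-0.0083,0],0],[[-0.0062,-0.0095,0],0],[[-0.0044,-0.0104,0],0]]'

```text
time_s: 3.7
position: [0.5521, 0.0261, 0.4357]
orientation: [[0.0, 1.0, 0.0], [1.0, -0.0, 0.002], [0.002, 0.0, -1.0]]
contact_force: [1.0, 6.6, -0.1]
opening: 0.268
```

```bash
python3 - <<'E'
from h import *
s=readout.sense();print(s["position"],s["contact_force"],s["opening"])
W=cam("wrist");cv2.imwrite("pics/w4.png",W["image"])
s=readout.sense();print(s["position"],s["contact_force"],s["opening"])
E
```

```text
[0.55208566 0.02612667 0.43572922] [ 0.99079707  6.64080025 -0.07678223] 0.2680385908015719
[0.55016042 0.02557376 0.43574897] [-3.22354109  5.30480741 -0.72171459] 0.27234142036203385
```

View pics/w4.png

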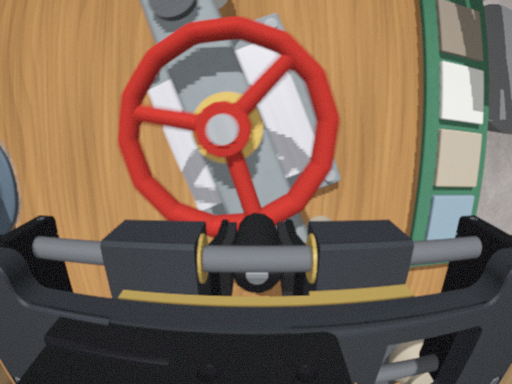

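The wheel turned 80° clockwise and the grip is still in hand. Forces are small. Continuing.

apply_moves --increments '[[[-0.0025,-0.011,0],0],[[-0.0006,-0.0113,0],0],[[0.0014,-0.0112,0],0],[[0.0033,-0.0108,0],0],[[0.0051,-0.0101,0],0],[[0.0068,-0.009,0],0],[[0.0083,-0.0077,0],0],[[0.0095,-0.0062,0],0]]'

```text
time_s: 4.42
position: [0.4757, 0.0566, 0.4357]
orientation: [[0.001, 1.0, 0.005], [1.0, -0.001, -0.001], [-0.001, 0.005, -1.0]]
contact_force: [7.4, 1.5, -5.4]
opening: 0.268
```

apply_moves --increments '[[[0.0104,-0.0044,0],0],[[0.011,-0.0025,0],0],[[0.0113,-0.0006,0],0],[[0.0112,0.0014,0],0],[[0.0108,0.0033,0],0],[[0.0101,0.0051,0],0],[[0.009,0.0068,0],0],[[0.0077,0.0083,0],0]]'

```text
time_s: 5.08
position: [0.4936, 0.1402, 0.4357]
orientation: [[-0.001, 1.0, -0.001], [1.0, 0.001, 0.0], [0.0, -0.001, -1.0]]
contact_force: [-0.5, -0.2, 0.4]
opening: 0.269
```

```bash
cat > st.py <<'E'
from h import *
import sys
s=readout.sense();g=s["position"][:2]-[.533,.0885];f=s["contact_force"]
t=np.arctan2(g[1],g[0]);print(s["position"].round(4),"ang",np.degrees(t).round(1),"r",np.hypot(*g).round(4),"F",f.round(1),"Ft against cw",round(float(f[:2]@[-np.sin(t),np.cos(t)]),1),"Fr",round(float(f[:2]@[np.cos(t),np.sin(t)]),1),"op",s["opening"].round(3),"t",s["time_s"], "q",s["joint_pos"].round(2))
E
python3 st.py
```

```text
Traceback (most recent call last):
  File "st.py", line 4, in <module>
    t=np.arctan2(g[1],g[0]);print(s["position"].round(4),"ang",np.degrees(t).round(1),"r",np.hypot(*g).round(4),"F",f.round(1),"Ft against cw",round(float(f[:2]@[-np.sin(t),np.cos(t)]),1),"Fr",round(float(f[:2]@[np.cos(t),np.sin(t)]),1),"op",s["opening"].round(3),"t",s["time_s"], "q",s["joint_pos"].round(2))
                                                                                                                                                                                                                                                  ^^^^^^^^^^^^^^^^^^
AttributeError: 'float' object has no attribute 'round'
```

apply_moves --increments '[[[0.0062,0.0095,0],0],[[0.0044,0.0104,0],0],[[0.0025,0.011,0],0],[[0.0006,0.0113,0],0],[[-0.0014,0.0112,0],0],[[-0.0033,0.0108,0],0],[[-0.0051,0.0101,0],0],[[-0.0068,0.009,0],0]]'

```text
time_s: 5.75
position: [0.5779, 0.1357, 0.4357]
orientation: [[0.0, 1.0, 0.0], [1.0, -0.0, 0.001], [0.001, 0.0, -1.0]]
contact_force: [-1.3, 0.4, 1.2]
opening: 0.268
```

apply_moves --increments '[[[-0.0083,0.0077,0],0],[[-0.0095,0.0062,0],0],[[-0.0104,0.0044,0],0],[[-0.011,0.0025,0],0],[[-0.0113,0.0006,0],0],[[-0.0112,-0.0014,0],0],[[-0.0108,-0.0033,0],0],[[-0.0101,-0.0051,0],0]]'

```text
time_s: 6.42
position: [0.5875, 0.0528, 0.4357]
orientation: [[-0.0, 1.0, -0.0], [1.0, 0.0, 0.001], [0.001, -0.0, -1.0]]
contact_force: [-4.1, 4.3, 1.9]
opening: 0.267
```

```bash
sed -i 's/s\["opening"\].round(3)/round(s["opening"],3)/' st.py; python3 st.py
```

```text
[0.5875 0.0528 0.4357] ang -33.2 r 0.0652 F [-4.1  4.3  1.9] Ft against cw 1.4 Fr -5.8 op 0.267 t 6.4167 q [-0.07  0.31 -0.11  1.7   0.04  1.14 -0.19]
```

apply_moves --increments '[[[-0.009,-0.0068,0],0],[[-0.0077,-0.0083,0],0],[[-0.0062,-0.0095,0],0],[[-0.0044,-0.0104,0],0],[[-0.0025,-0.011,0],0],[[-0.0006,-0.0113,0],0],[[0.0014,-0.0112,0],0],[[0.0033,-0.0108,0],0]]'

```text
time_s: 7.08
position: [0.5085, 0.0279, 0.4358]
orientation: [[-0.0, 1.0, 0.004], [1.0, 0.0, 0.001], [0.001, 0.004, -1.0]]
contact_force: [4.0, 6.5, -3.8]
opening: 0.268
```

apply_moves --increments '[[[0.0051,-0.0101,0],0],[[0.0068,-0.009,0],0],[[0.0083,-0.0077,0],0],[[0.0095,-0.0062,0],0],[[0.0104,-0.0044,0],0],[[0.011,-0.0025,0],0],[[0.0113,-0.0006,0],0],[[0.0112,0.0014,0],0]]'

```text
time_s: 7.75
position: [0.4693, 0.101, 0.4357]
orientation: [[0.001, 1.0, -0.001], [1.0, -0.001, -0.002], [-0.002, -0.001, -1.0]]
contact_force: [1.5, -2.0, -1.7]
opening: 0.266
```

apply_moves --increments '[[[0.0108,0.0033,0],0],[[0.0101,0.0051,0],0],[[0.009,0.0068,0],0],[[0.0077,0.0083,0],0],[[0.0062,0.0095,0],0],[[0.0044,0.0104,0],0],[[0.0025,0.011,0],0],[[0.0006,0.0113,0],0]]'

```text
time_s: 8.42
position: [0.5367, 0.1535, 0.4357]
orientation: [[-0.001, 1.0, -0.0], [1.0, 0.001, 0.001], [0.001, -0.0, -1.0]]
contact_force: [-2.8, 0.1, 1.7]
opening: 0.266
```

```bash
python3 st.py; python3 - <<'E'
from h import *
S=cam("scene");cv2.imwrite("pics/s5.png",cv2.resize(S["image"][215:285,240:320],None,fx=8,fy=8,interpolation=2))
E
```

```text
[0.5367 0.1535 0.4357] ang 86.8 r 0.0651 F [-2.8  0.1  1.7] Ft against cw 2.8 Fr -0.0 op 0.266 t 8.4167 q [-0.2   0.26 -0.19  1.77  0.05  1.12 -0.41]
```

View pics/s5.png

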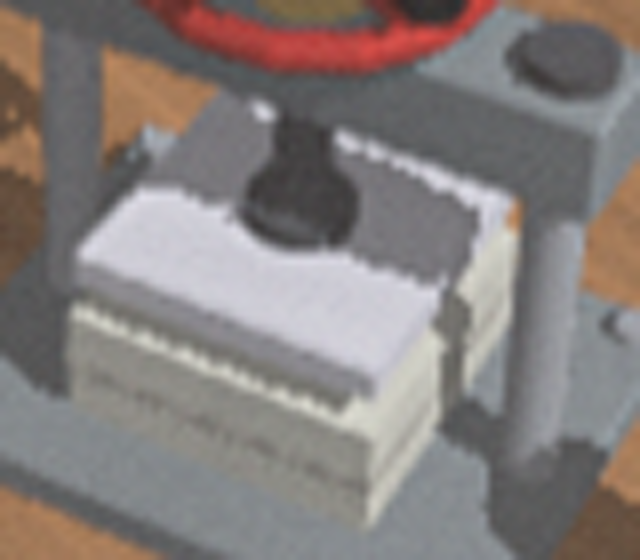

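Plate underside corner is now at about (374,400) in this crop, with about 16 mm (roughly 190°) to go. That agrees with the first estimate.

apply_moves --increments '[[[-0.0014,0.0112,0],0],[[-0.0033,0.0108,0],0],[[-0.0051,0.0101,0],0],[[-0.0068,0.009,0],0],[[-0.0083,0.0077,0],0],[[-0.0095,0.0062,0],0],[[-0.0104,0.0044,0],0],[[-0.011,0.0025,0],0]]'

```text
time_s: 9.13
position: [0.5978, 0.0955, 0.4357]
orientation: [[0.001, 1.0, -0.0], [1.0, -0.001, 0.0], [0.0, -0.0, -1.0]]
contact_force: [-3.1, 2.1, 1.5]
opening: 0.265
```

```bash
python3 st.py; python3 - <<'E'
from h import *
S=cam("scene");cv2.imwrite("pics/s6.png",cv2.resize(S["image"][215:285,240:320],None,fx=8,fy=8,interpolation=2))
t=np.radians(8-4*np.arange(70));p=.065*np.c_[np.cos(t),np.sin(t)];d=np.diff(p,axis=0)
for i in range(60): print(8-4*i,[round(float(d[i,1]),4),round(float(d[i,0]),4),0])
E
```

```text
[0.5978 0.0955 0.4357] ang 6.2 r 0.0652 F [-3.1  2.1  1.5] Ft against cw 2.4 Fr -2.9 op 0.265 t 9.1333 q [-0.11  0.34 -0.16  1.66  0.06  1.15 -0.28]
8 [-0.0045, 0.0005, 0]
4 [-0.0045, 0.0002, 0]
0 [-0.0045, -0.0002, 0]
-4 [-0.0045, -0.0005, 0]
-8 [-0.0045, -0.0008, 0]
-12 [-0.0044, -0.0011, 0]
-16 [-0.0043, -0.0014, 0]
-20 [-0.0042, -0.0017, 0]
-24 [-0.0041, -0.002, 0]
-28 [-0.0039, -0.0023, 0]
-32 [-0.0038, -0.0025, 0]
-36 [-0.0036, -0.0028, 0]
-40 [-0.0034, -0.003, 0]
-44 [-0.0032, -0.0033, 0]
-48 [-0.0029, -0.0035, 0]
-52 [-0.0027, -0.0037, 0]
-56 [-0.0024, -0.0038, 0]
-60 [-0.0021, -0.004, 0]
-64 [-0.0018, -0.0041, 0]
-68 [-0.0016, -0.0043, 0]
-72 [-0.0013, -0.0044, 0]
-76 [-0.0009, -0.0044, 0]
-80 [-0.0006, -0.0045, 0]
-84 [-0.0003, -0.0045, 0]
-88 [0.0, -0.0045, 0]
-92 [0.0003, -0.0045, 0]
-96 [0.0006, -0.0045, 0]
-100 [0.0009, -0.0044, 0]
-104 [0.0013, -0.0044, 0]
-108 [0.0016, -0.0043, 0]
-112 [0.0018, -0.0041, 0]
-116 [0.0021, -0.004, 0]
-120 [0.0024, -0.0038, 0]
-124 [0.0027, -0.0037, 0]
-128 [0.0029, -0.0035, 0]
-132 [0.0032, -0.0033, 0]
-136 [0.0034, -0.003, 0]
-140 [0.0036, -0.0028, 0]
-144 [0.0038, -0.0025, 0]
-148 [0.0039, -0.0023, 0]
-152 [0.0041, -0.002, 0]
-156 [0.0042, -0.0017, 0]
-160 [0.0043, -0.0014, 0]
-164 [0.0044, -0.0011, 0]
-168 [0.0045, -0.0008, 0]
-172 [0.0045, -0.0005, 0]
-176 [0.0045, -0.0002, 0]
-180 [0.0045, 0.0002, 0]
-184 [0.0045, 0.0005, 0]
-188 [0.0045, 0.0008, 0]
-192 [0.0044, 0.0011, 0]
-196 [0.0043, 0.0014, 0]
-200 [0.0042, 0.0017, 0]
-204 [0.0041, 0.002, 0]
-208 [0.0039, 0.0023, 0]
-212 [0.0038, 0.0025, 0]
-216 [0.0036, 0.0028, 0]
-220 [0.0034, 0.003, 0]
-224 [0.0032, 0.0033, 0]
-228 [0.0029, 0.0035, 0]
```

View pics/s6.png

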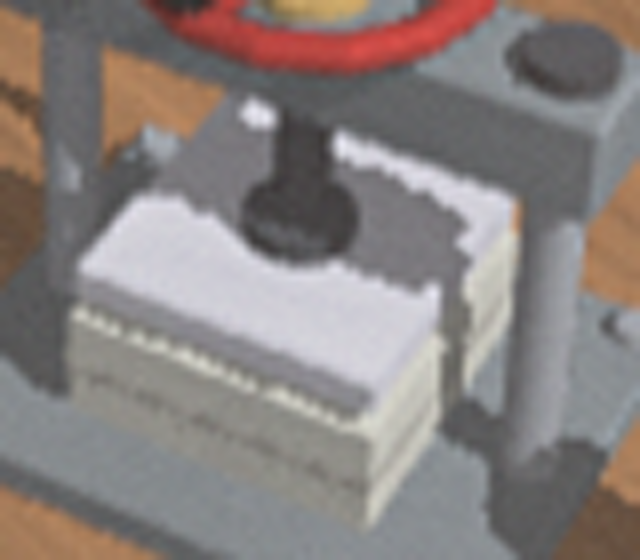

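The plate has come down to (370,417), with about 7 mm left. Now slow, 4° per row.

apply_moves --increments '[[[-0.0045,0.0005,0],0],[[-0.0045,0.0002,0],0],[[-0.0045,-0.0002,0],0],[[-0.0045,-0.0005,0],0],[[-0.0045,-0.0008,0],0],[[-0.0044,-0.0011,0],0],[[-0.0043,-0.0014,0],0],[[-0.0042,-0.0017,0],0]]'

```text
time_s: 9.85
position: [0.5922, 0.0613, 0.4358]
orientation: [[-0.0, 1.0, -0.0], [1.0, 0.0, 0.0], [0.0, -0.0, -1.0]]
contact_force: [0.1, 2.7, -1.1]
opening: 0.266
```

```bash
python3 st.py
```

```text
[0.5922 0.0613 0.4358] ang -24.7 r 0.0651 F [ 0.1  2.7 -1.1] Ft against cw 2.5 Fr -1.0 op 0.266 t 9.85 q [-0.06  0.32 -0.14  1.69  0.05  1.14 -0.22]
```

apply_moves --increments '[[[-0.0041,-0.002,0],0],[[-0.0039,-0.0023,0],0],[[-0.0038,-0.0025,0],0],[[-0.0036,-0.0028,0],0],[[-0.0034,-0.003,0],0]]'

```text
time_s: 10.27
position: [0.5793, 0.0427, 0.4357]
orientation: [[-0.0, 1.0, -0.0], [1.0, 0.0, 0.001], [0.001, -0.0, -1.0]]
contact_force: [-1.4, 3.5, -0.1]
opening: 0.268
```

```bash
python3 st.py
```

```text
[0.5793 0.0427 0.4357] ang -44.6 r 0.0651 F [-1.4  3.5 -0.1] Ft against cw 1.5 Fr -3.5 op 0.268 t 10.2667 q [-0.04  0.29 -0.14  1.72  0.04  1.13 -0.19]
```

apply_moves --increments '[[[-0.0032,-0.0033,0],0],[[-0.0029,-0.0035,0],0],[[-0.0027,-0.0037,0],0],[[-0.0024,-0.0038,0],0],[[-0.0021,-0.004,0],0]]'

```text
time_s: 10.68
position: [0.5611, 0.0297, 0.4357]
orientation: [[-0.001, 1.0, 0.0], [1.0, 0.001, 0.001], [0.001, 0.0, -1.0]]
contact_force: [-0.9, 5.2, -1.6]
opening: 0.267
```

```bash
python3 st.py
```

```text
[0.5611 0.0297 0.4357] ang -64.5 r 0.0651 F [-0.9  5.2 -1.6] Ft against cw 1.4 Fr -5.1 op 0.267 t 10.6833 q [-0.02  0.26 -0.14  1.76  0.04  1.12 -0.16]
```

apply_moves --increments '[[[-0.0018,-0.0041,0],0],[[-0.0016,-0.0043,0],0],[[-0.0013,-0.0044,0],0],[[-0.0009,-0.0044,0],0]]'

```text
time_s: 11.02
position: [0.5441, 0.0243, 0.4358]
orientation: [[-0.001, 1.0, 0.001], [1.0, 0.001, 0.001], [0.001, 0.001, -1.0]]
contact_force: [-0.0, 5.8, -2.7]
opening: 0.271
```

```bash
python3 st.py
```

```text
[0.5441 0.0243 0.4358] ang -80.2 r 0.0651 F [-0.   5.8 -2.7] Ft against cw 0.9 Fr -5.7 op 0.271 t 11.0167 q [-0.01  0.23 -0.14  1.8   0.03  1.11 -0.16]
```

apply_moves --increments '[[[-0.0006,-0.0045,0],0],[[-0.0003,-0.0045,0],0],[[0,-0.0045,0],0],[[0.0003,-0.0045,0],0]]'

```text
time_s: 11.35
position: [0.5264, 0.0237, 0.4357]
orientation: [[-0.0, 1.0, 0.002], [1.0, 0.0, 0.001], [0.001, 0.002, -1.0]]
contact_force: [2.2, 5.1, -3.5]
opening: 0.267
```

```bash
python3 st.py
```

```text
[0.5264 0.0237 0.4357] ang -95.8 r 0.0652 F [ 2.2  5.1 -3.5] Ft against cw 1.7 Fr -5.3 op 0.267 t 11.35 q [-0.01  0.2  -0.14  1.84  0.03  1.1  -0.16]
```

apply_moves --increments '[[[0.0006,-0.0045,0],0],[[0.0009,-0.0044,0],0],[[0.0013,-0.0044,0],0],[[0.0016,-0.0043,0],0]]'

```text
time_s: 11.68
position: [0.511, 0.0268, 0.4359]
orientation: [[0.0, 1.0, 0.012], [1.0, -0.0, -0.0], [-0.0, 0.012, -1.0]]
contact_force: [16.5, 2.0, -13.0]
opening: 0.27
```

```bash
python3 st.py;python3 - <<'E'
from h import *
S=cam("scene");cv2.imwrite("pics/s7.png",cv2.resize(S["image"][215:285,240:320],None,fx=8,fy=8,interpolation=2))
E
```

```text
[0.511  0.0268 0.4359] ang -109.7 r 0.0655 F [ 16.5   2.  -13. ] Ft against cw 14.8 Fr -7.5 op 0.27 t 11.6833 q [-0.01  0.18 -0.14  1.87  0.03  1.08 -0.17]
```

View pics/s7.png

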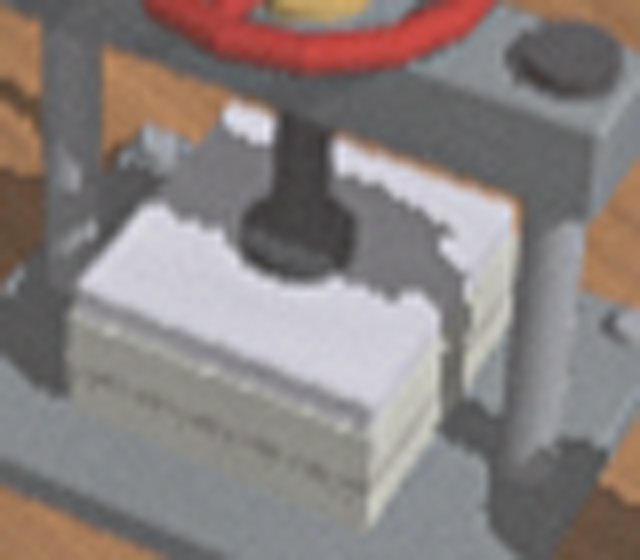

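The stop is felt: tangential force rose from about 2 to 15 N at -110°. I'll press a little further and hold.

apply_moves --increments '[[[0.0018,-0.0041,0],0],[[0.0021,-0.004,0],0],[[0,0,0],0],[[0,0,0],0],[[0,0,0],0]]'

```text
time_s: 12.15
position: [0.5052, 0.0288, 0.4359]
orientation: [[0.003, 1.0, 0.018], [1.0, -0.003, -0.002], [-0.002, 0.018, -1.0]]
contact_force: [22.6, -0.9, -16.3]
opening: 0.268
```

```bash
python3 st.py
```

```text
[0.5052 0.0288 0.4359] ang -115.0 r 0.0658 F [ 22.6  -0.9 -16.3] Ft against cw 20.9 Fr -8.7 op 0.268 t 12.15 q [-0.01  0.17 -0.14  1.89  0.03  1.07 -0.17]
```

apply_moves --increments '[[[0.0024,-0.0038,0],0],[[0.0013,-0.002,0],0],[[0,0,0],0],[[0,0,0],0],[[0,0,0],0]]'

```text
time_s: 12.57
position: [0.5009, 0.0307, 0.4359]
orientation: [[0.004, 1.0, 0.023], [1.0, -0.004, -0.004], [-0.004, 0.023, -1.0]]
contact_force: [29.6, -4.4, -21.2]
opening: 0.264
```

```bash
python3 st.py
```

```text
[0.5009 0.0307 0.4359] ang -119.1 r 0.0661 F [ 29.6  -4.4 -21.2] Ft against cw 28.1 Fr -10.5 op 0.264 t 12.5667 q [-0.02  0.16 -0.15  1.9   0.04  1.07 -0.18]
```

Held at 28 N. The contact angle extrapolates to about -101°, so the back-off target is about -11°. The commanded angle is now -126°, and I'll reverse counterclockwise to that.

```bash
python3 - <<'E'
import numpy as np
a=np.r_[np.arange(-126,-15,10),-11];t=np.radians(a);p=.065*np.c_[np.cos(t),np.sin(t)];d=np.diff(p,axis=0)
for i in range(len(d)): print(a[i],[round(float(d[i,1]),4),round(float(d[i,0]),4),0])
E
```

```text
-126 [-0.0058, 0.0097, 0]
-116 [-0.0041, 0.0106, 0]
-106 [-0.0022, 0.0111, 0]
-96 [-0.0002, 0.0113, 0]
-86 [0.0018, 0.0112, 0]
-76 [0.0037, 0.0107, 0]
-66 [0.0055, 0.0099, 0]
-56 [0.0071, 0.0088, 0]
-46 [0.0086, 0.0074, 0]
-36 [0.0097, 0.0058, 0]
-26 [0.0106, 0.0041, 0]
-16 [0.0055, 0.0013, 0]
```

apply_moves --increments '[[[-0.0058,0.0097,0],0],[[-0.0041,0.0106,0],0],[[-0.0022,0.0111,0],0],[[-0.0002,0.0113,0],0],[[0.0018,0.0112,0],0],[[0.0037,0.0107,0],0],[[0.0055,0.0099,0],0],[[0,0,0],0]]'

```text
time_s: 13.23
position: [0.5701, 0.0351, 0.4357]
orientation: [[-0.002, 1.0, 0.0], [1.0, 0.002, 0.001], [0.001, 0.0, -1.0]]
contact_force: [-0.7, 4.4, 1.5]
opening: 0.266
```

```bash
python3 st.py
```

```text
[0.5701 0.0351 0.4357] ang -55.2 r 0.0651 F [-0.7  4.4  1.5] Ft against cw 1.9 Fr -4.0 op 0.266 t 13.2333 q [-0.02  0.28 -0.14  1.74  0.04  1.12 -0.17]
```

apply_moves --increments '[[[0.0071,0.0088,0],0],[[0.0086,0.0074,0],0],[[0.0097,0.0058,0],0],[[0.0106,0.0041,0],0],[[0.0055,0.0013,0],0],[[0,0,0],0],[[0,0,0],0],[[0,0,0],0]]'

```text
time_s: 13.9
position: [0.5966, 0.0751, 0.4358]
orientation: [[0.0, 1.0, 0.001], [1.0, -0.0, 0.0], [0.0, 0.001, -1.0]]
contact_force: [-0.6, 0.1, -0.2]
opening: 0.267
```

```bash
python3 st.py;python3 - <<'E'
from h import *
S=cam("scene");cv2.imwrite("pics/s8.png",cv2.resize(S["image"][215:285,240:320],None,fx=8,fy=8,interpolation=2))
E
```

```text
[0.5966 0.0751 0.4358] ang -11.9 r 0.065 F [-0.6  0.1 -0.2] Ft against cw 0.0 Fr -0.6 op 0.267 t 13.9 q [-0.08  0.33 -0.15  1.67  0.05  1.14 -0.24]
```

View pics/s8.png

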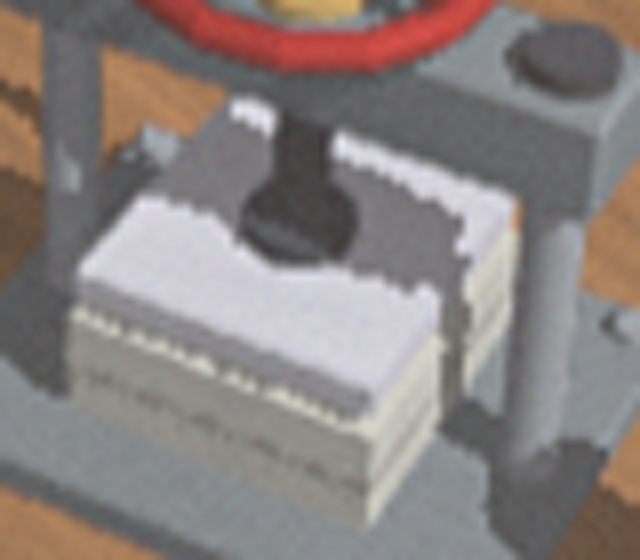

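Backed off about 90°, forces are near zero, and the plate is visibly lifted: corner at (370,417), as seen about 7 mm above contact earlier. Opening and retreating.

apply_moves --increments '[[[0,0,0],0],[[0,0,0],0],[[0,0,0],0],[[0,0,0],0],[[0,0,0],0],[[0,0,0],0],[[0,0,0],0],[[0,0,0],0]]' --grip 0

```text
time_s: 14.62
position: [0.5967, 0.0754, 0.4358]
orientation: [[0.0, 1.0, 0.0], [1.0, -0.0, -0.0], [-0.0, 0.0, -1.0]]
contact_force: [0.2, -0.3, -0.4]
opening: 0.789
```

apply_moves --increments '[[[0,0,0],0],[[0,0,0],0],[[0,0,0],0],[[0,0,0],0],[[0,0,0],0],[[0,0,0],0]]'

```text
time_s: 15.12
position: [0.5967, 0.0754, 0.4358]
orientation: [[0.0, 1.0, 0.0], [1.0, -0.0, 0.0], [0.0, 0.0, -1.0]]
contact_force: [0.1, -0.3, -0.1]
opening: 0.998
```

```bash
python3 st.py;python3 - <<'E'
from h import *
W=cam("wrist");cv2.imwrite("pics/w9.png",W["image"])
E
```

```text
[0.5967 0.0754 0.4358] ang -11.6 r 0.065 F [ 0.1 -0.3 -0.1] Ft against cw -0.3 Fr 0.1 op 0.998 t 15.1167 q [-0.08  0.33 -0.15  1.67  0.05  1.14 -0.24]
```

View pics/w9.png

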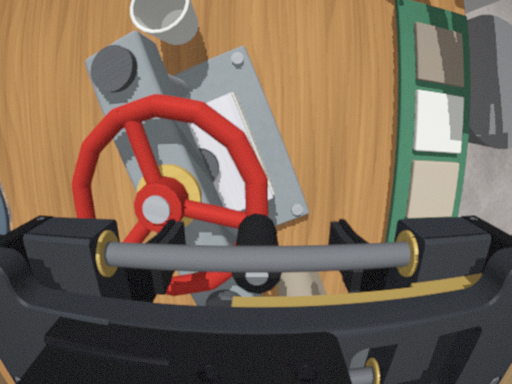

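The fingers are open and clear on both sides of the grip at (257,245). Raising straight up.

apply_moves --increments '[[[0,0,-0.01],0],[[0,0,-0.02],0],[[0,0,-0.025],0],[[0,0,-0.025],0],[[0,0,-0.02],0],[[0,0,0],0],[[0,0,0],0],[[0,0,0],0]]'

```text
time_s: 15.83
position: [0.5964, 0.0754, 0.5354]
orientation: [[-0.0, 1.0, -0.001], [1.0, 0.0, -0.0], [-0.0, -0.001, -1.0]]
contact_force: [-0.8, -0.3, -0.6]
opening: 0.998
```

```bash
python3 st.py;python3 - <<'E'
from h import *
S=cam("scene");cv2.imwrite("pics/s10.png",cv2.resize(S["image"][150:300,180:360],None,fx=4,fy=4,interpolation=2))
a=S["image"][215:285,240:320]
D=cam("side");W=cam("wrist");cv2.imwrite("pics/w10.png",W["image"])
b=cv2.imread("pics/s8.png");c=cv2.resize(a,None,fx=8,fy=8,interpolation=2);print(abs(b[120:].astype(int)-c[120:]).mean())
old=cv2.imread("pics/scene0.png").astype(int)
for n,(x0,x1,y0,y1) in dict(vase=(195,228,213,260),beaker=(318,350,260,305)).items():
    print(n,abs(old[y0:y1,x0:x1]-S["image"][y0:y1,x0:x1]).mean())
E
```

```text
[0.5964 0.0754 0.5354] ang -11.7 r 0.0648 F [-0.8 -0.3 -0.6] Ft against cw -0.4 Fr -0.8 op 0.998 t 15.8333 q [-0.08  0.27 -0.15  1.53  0.04  1.35 -0.23]
1.6958084753787879
vase 5.919836664517516
beaker 1.736574074074074
```

View pics/s10.png

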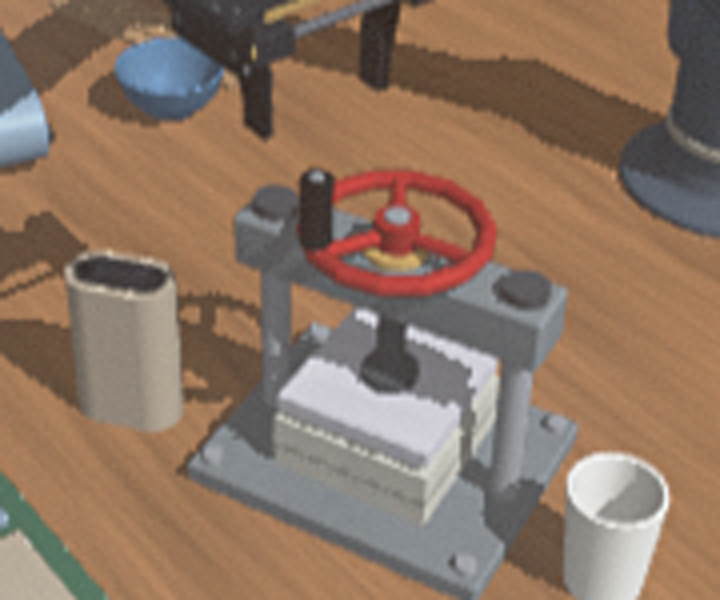

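View pics/w10.png

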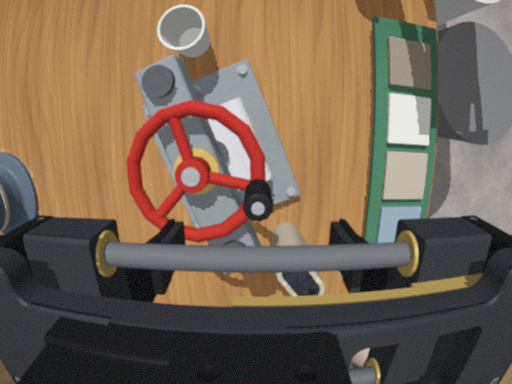

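The wheel stayed put, the gripper is clear, and the vase, beaker and bowl haven't moved. Handing in.

```bash
python3 -c "
from workcell import ctrl;print(ctrl.job_done())"
```

```text
the job is handed in; nothing more can be done
None
```

The press is put away: the plate was bottomed firmly on the mould, the wheel backed off about a quarter turn, and the grip released. The job went in at about 16 s of the 72 s.

- **Bottoming:** I turned the wheel clockwise about 2.3 turns. The tangential force at the grip rose from about 2 N to 28 N, and I held it there for about 0.25 s. I did not measure the force between plate and mould directly. The screw's ratio should put it well above 25 N.
- **Back-off:** I worked out where contact began (about −101°, good to a few degrees) from the stop's stated spring, and finished at about −12°. That is about 89°, or roughly 7.4 mm of plate lift. The scene picture shows the plate standing clear of the mould by a matching amount.
- **Last checks:** After I opened the fingers and rose 100 mm, the forces were near zero and the plate had not moved. The beaker matched its first picture; the vase's region differed a little (the gripper's shadow had moved off it), but it and the bowl looked unmoved.
- **Disagreement:** The wrist camera and the fixed cameras differed by 3 to 5 mm on the hub and grip positions. I used values between them, and the measured turning radius of 65 mm bore them out.

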